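# Load the dropper bottles and hold the crate's retaining rod out at its mark

### The job

Put the two dropper bottles that stand on the worktop upright into the two empty cells of the divided crate, one in each, and let go of them. Then pull the crate's spring-loaded retaining rod out over the bottles by its upright tab until the dark ring mark on the rod is at the mouth of its sleeve, and finish while still holding it there against the spring, so that a colleague can pin it. Leave everything else where it is.

Things in the scene. Friction and masses are not known exactly. Their poses are not given: they have to be found in the camera images.
- bottle_a_mid (a point): Amber dropper bottle standing upright on the worktop: round body 34 mm across, 54 mm high, and on it a narrow black neck and rubber teat, 17 mm across, from 54 up to 84 mm; about 50 g. This point is on its axis, half-way up (42 mm above its underside); z points up the bottle. Can be pinched by the teat or the body.
- bottle_b_mid (a point): Amber dropper bottle standing upright on the worktop: round body 34 mm across, 54 mm high, and on it a narrow black neck and rubber teat, 17 mm across, from 54 up to 84 mm; about 50 g. This point is on its axis, half-way up (42 mm above its underside); z points up the bottle. Can be pinched by the teat or the body. Either bottle may go into either cell.
- crate: White divided crate, fixed to the worktop: three cells in a row along its y axis; 145 mm long (y), 51 mm wide (x), walls 44 mm high, 4 mm thick, floors at 4 mm. Cells are 43 mm square inside, centred at crate y = +47 (already filled), 0 and -47 mm (empty). Beyond its +y end two posts (116 mm high) carry the rod's sleeve along the row's centre line. Origin: centre of its underside; z up.
- cell_mid (a point): Floor centre of the empty middle cell (43 mm square, walls rise 40 mm above this point); axes as the crate's.
- cell_end (a point): Floor centre of the empty end cell, the one farthest from the sleeve (43 mm square, walls rise 40 mm above this point); axes as the crate's.
- rod (a joint): How far the retaining rod is pulled out of its sleeve, m. 0: fully in. It slides out along the crate's -y axis, straight over the cells; 0.120: the ring mark is centred on the sleeve's mouth; 0.145: end stop. A spring pulls it in: 2 N at the start, 50 N per m more (8 N at the mark); let go, it snaps back to 0.
- rod_tab (a point): Grip point on the rod's upright grey tab: 12 mm thick across the crate (x), 18 mm along the rod (y), 96 to 138 mm above the worktop. This point is in it, 120 mm above the worktop, and moves with the rod; axes as the crate's. Rod fully in: at crate y = +85 mm, 35 mm short of the sleeve. Loaded bottles reach 88 mm, so keep the fingers higher than that when pulling.
- rod_mark (a point): Centre of the length mark: a dark ring 6 mm wide round the 10 mm steel rod, 155 mm behind the tab, hidden in the sleeve until the rod is almost out to it.
- sleeve_mouth (a point): Centre of the open end of the rod's sleeve (a steel tube 18 mm across, 162 mm long, its axis 104 mm above the worktop), at crate y = +120 mm; the rod comes out here.
- bottle_loaded: Dropper bottle of the same kind (34 mm across, 84 mm high), already in the crate's cell next to the sleeve; stays there. Origin: centre of its underside.
- sample_pot: Small white pot with a lid, 37 mm across, 42 mm high, on the worktop among the bottles; not to be moved. Origin: centre of its underside.
- reagent_bottle: White bottle with a ribbed screw cap, 48 mm across, 75 mm high, on the worktop among the bottles; not to be moved. Origin: centre of its underside.
- petri_dish: Clear dish 100 mm across, 26 mm high, lying farther back on the worktop; not to be moved. Origin: centre of its underside.
Things that resemble listed ones, but are neither listed nor needed, are in the scene too. What is shaped like the part that bears bottle_a_mid but green is not meant. What is shaped like the part that bears bottle_b_mid but turquoise is not meant.

How it is judged (in metres and radians):
On the way, in this order (a step that is already met when the one before it is completed fails the run):
1. both bottles stand in the two empty cells, let go, with the rod still in ((((horizontal distance between bottle_a_mid and cell_mid below 0.012 m and z of bottle_a_mid in the frame of crate between 0.038 and 0.052 m and angle between bottle_a_mid's own z axis and vertical below 0.2 rad) and (horizontal distance between bottle_b_mid and cell_end below 0.012 m and z of bottle_b_mid in the frame of crate between 0.038 and 0.052 m and angle between bottle_b_mid's own z axis and vertical below 0.2 rad)) or ((horizontal distance between bottle_b_mid and cell_mid below 0.012 m and z of bottle_b_mid in the frame of crate between 0.038 and 0.052 m and angle between bottle_b_mid's own z axis and vertical below 0.2 rad) and (horizontal distance between bottle_a_mid and cell_end below 0.012 m and z of bottle_a_mid in the frame of crate between 0.038 and 0.052 m and angle between bottle_a_mid's own z axis and vertical below 0.2 rad))) and contact force between the arm and bottle_a below 0.1 N and contact force between the arm and bottle_b below 0.1 N and value of joint rod below 0.03 m), for 0.2 s.
2. the rod is held out at its mark (value of joint rod between 0.11 and 0.13 m and contact force between the fingers and rod above 2 N), for 0.3 s.
At the end, for the whole second after the job is handed in: The two bottles stand upright (0.2 rad) in the two empty cells, one in each, within 12 mm of centre, at rest, not touched; the rod is 120 mm out, within 10 mm (ring at the sleeve's mouth), still (under 10 mm/s), and the fingers hold it with over 2 N (all of step 2 and (((horizontal distance between bottle_a_mid and cell_mid below 0.012 m and z of bottle_a_mid in the frame of crate between 0.038 and 0.052 m and angle between bottle_a_mid's own z axis and vertical below 0.2 rad) and (horizontal distance between bottle_b_mid and cell_end below 0.012 m and z of bottle_b_mid in the frame of crate between 0.038 and 0.052 m and angle between bottle_b_mid's own z axis and vertical below 0.2 rad)) or ((horizontal distance between bottle_b_mid and cell_mid below 0.012 m and z of bottle_b_mid in the frame of crate between 0.038 and 0.052 m and angle between bottle_b_mid's own z axis and vertical below 0.2 rad) and (horizontal distance between bottle_a_mid and cell_end below 0.012 m and z of bottle_a_mid in the frame of crate between 0.038 and 0.052 m and angle between bottle_a_mid's own z axis and vertical below 0.2 rad))) and contact force between the arm and bottle_a below 0.1 N and contact force between the arm and bottle_b below 0.1 N and linear speed of each of bottle_a, bottle_b below 0.05 m/s and velocity of joint rod between -0.01 and 0.01 m/s); the arm keeps its last pose, push and grip.
It fails at once if another loose thing is moved by more than 30 mm: the bottle already in the crate, the pot, the capped bottle or the dish (distance of any of sample_pot, reagent_bottle, petri_dish, bottle_loaded from where it was at the start of the episode above 0.03 m).
It also fails if it takes over 64 s, if anything falls off the work surface, if the arm or the gripper's body presses on something with over 40 N, if the wrist force passes 120 N, or if a joint passes its speed limit or range.

### The arm

A 7-joint arm with a two-finger parallel gripper is mounted at the origin on a cart in front of the work surface, level with it; the furniture and walls round the work are solid. World frame = base frame: x ahead of the robot, y to its left, z up, the work surface at z = 0. Lengths are in m, angles in degrees, forces in N, time in s.
With the tool pointing down it reaches from about 0.425 to 0.95 m from the base axis. Payload 4.7 kg.
Tool frame: the origin (TCP) lies at the very end of the fingers, on their centre line; the grasp point (between the pads) lies grasp_offset behind it (grasp_offset is the distance from the TCP to the grasp point, in m); z points along the fingers, y is the direction in which the jaws open and shut (so a half turn about z gives the same grasp; the last joint's range is limited). The gripper opens to 87 mm and grips with 3 to 60 N. Pads are 19 mm wide; open, the fingers measure 117 mm over their backs; the gripper's body (75 mm by 190 mm) begins 51 mm behind the grasp point.
Start: joints at [64.578, 26.849, -2.785, 87.806, 1.381, 65.374, -4.715], TCP at [0.272, -0.618, 0.223] pointing down, gripper open.
Joint ranges: [-148.3, 148.3], [-19.14, 114.17], [-79.39, 73.82], [5.75, 140.21], [-59.74, 239.74], [12.07, 113.84], [-152.46, 152.46]. Speed limits (degrees/s): [147.25, 147.25, 180, 180, 180, 180, 180].

### API

Orientations are given as a 3x3 rotation matrix whose columns are the frame's x, y, z axes.
In Python, from plant import get_state, capture, sign_off, silhouettes, grasp_offset gives the robot as it stands.
- The arm moves only by the shell command python3 -m creep 'ROWS' [FORCE]. ROWS is text: rows parted by semicolons, each of 7 numbers parted by spaces: the finger opening in mm, from 0 to 87, then the shift along the tool's x, y, z in mm, then the turn, a rotation vector about the tool's x, y, z in units of 6 degrees (1.0 is 6 degrees). In form: fingers tx ty tz ax ay az; .... A call has exactly 10 rows; each row is the pose to reach, as a shift and turn from the pose commanded when the call began, along the tool's axes at that moment; what a row does not reach only later rows make up. A row lasts 1/8 s, in which the tool goes at most 62.5 mm and 10.7 degrees, less where a joint would pass 70% of its speed; a pose out of reach is approached as far as the arm can. A call with a gripper value outside its range is refused whole. The fingers move at their own pace and stop on an object; FORCE is the grip in N (left out, the last holds). Time passes only in rows, so rows that repeat a pose let the fingers close, or fill a call up. It gives the time, the measured TCP pose, the force and the opening at its end, in the units of the state.
- get_state(): the state, without advancing time (a new reading comes with each control period).
- capture(name): name is "side" or "top" or "wrist"; returns a dict with "frame" (400x640x3 uint8, red, green, blue), "fx", "fy", "cx", "cy" (pixels), "origin" and "attitude" of the camera in the world. Camera axes: x right, y up, looking along -z (the intrinsics and any distortion apply to the point x, -y, -z); pixel columns grow to the right and rows downward; lengths in m; the calibration is good to about 2 mm. A picture is of the moment at which its call begins. There is no depth.
- sign_off(): hands the job in, once; it reports no verdict.
Trained networks look in the newest picture that a camera, given by its name, has taken for a name from the list of things; names that differ only in an ending like _2 or _b are one class to them, and where a whole thing is asked for, a point or a joint stands for the part that bears it (a point fixed in the world has none). Each returns a list of dicts, best first, with "conf" (0 to 1); they miss things now and then, are a little off and sometimes report something else, mostly with a low value. They report only what shows in the picture. A call takes as long as a camera call. They do not tell look-alikes from the thing itself.
- silhouettes(target, camera): "region" (400x640 bool, what is visible of it) and "extent" ([left, top, width, height] in pixels, round what is visible of it).
The state is a dict: "time_s": time; "joint_positions": joint angles; "joint_vel": joint speeds; "joint_torque": joint torques, N m; "ee_pos": TCP position; "tool_rot": TCP orientation; "contact_force": force on the tool from outside, world axes, zero at the start; "torque": the same for the moment, N m; "gripper_width": finger opening in m.
Only numpy, scipy, OpenCV 4.12 (cv2) and the standard library are available. Lean on these libraries where they do the work, as an engineer would, in place of code of your own. Each camera call takes 0.05 s, during which the arm holds its last target. There are 200 camera calls.

## Working session

There is one attempt and no reset: what is moved stays moved. The work goes in short steps, Python scripts to look and compute and a shell command to move; the robot and the scene stay as the last step left them, time stands still between calls to the robot, and variables do not carry over. Pictures are saved under pics/ and viewed, about 8 in all and at most 12, crops included, and the job is handed in when it is done.

```bash
mkdir -p pics; ls; python3 - <<'E'
from plant import *
import cv2,numpy as np
s=get_state(); print({k:np.round(v,3).tolist() for k,v in s.items()}, grasp_offset)
for c in ("side","top"):
    d=capture(c); cv2.imwrite(f"pics/{c}0.png",d["frame"][:,:,::-1]); print(c,{k:np.round(d[k],4).tolist() for k in d if k!="frame"})
    for t in ["bottle_a_mid","crate","rod_tab","sleeve_mouth","sample_pot","reagent_bottle","petri_dish"]:
        try: print(t,[(round(r["conf"],2),r["extent"]) for r in silhouettes(t,c)])
        except Exception as e: print(t,e)
E
```

```text
pics
{'time_s': 0.0, 'joint_positions': [64.576, 26.898, -2.785, 87.875, 1.382, 65.374, -4.715], 'joint_vel': [0.091, 0.107, -0.089, 0.008, 0.002, 0.04, -0.093], 'joint_torque': [0.001, -50.798, -0.081, -23.615, -0.061, 0.038, 0.0], 'ee_pos': [0.272, -0.617, 0.221], 'tool_rot': [[0.915, 0.403, -0.001], [0.403, -0.915, 0.002], [-0.0, -0.002, -1.0]], 'contact_force': [-0.118, 0.088, -0.509], 'torque': [-0.001, 0.035, 0.022], 'gripper_width': 0.087} 0.0187
side {'fx': 377.2273, 'fy': 377.2273, 'cx': 323.4193, 'cy': 202.0706, 'origin': [0.4188, -0.7667, 0.6726], 'attitude': [[0.9753, 0.1431, -0.1682], [-0.2206, 0.5931, -0.7743], [-0.0111, 0.7923, 0.61]]}
bottle_a_mid [(0.58, [262.6, 249.5, 18.0, 31.5])]
crate [(0.62, [277.0, 135.4, 40.4, 99.8])]
rod_tab [(0.45, [289.2, 157.9, 2.9, 15.4])]
sleeve_mouth [(0.88, [277.0, 135.5, 40.8, 98.8]), (0.68, [391.1, 251.9, 46.5, 40.8])]
sample_pot [(0.95, [291.2, 331.9, 22.0, 28.2])]
reagent_bottle [(0.76, [331.4, 259.9, 20.3, 35.7])]
petri_dish [(0.91, [392.1, 254.3, 45.0, 36.9])]
top {'fx': 456.6112, 'fy': 456.6112, 'cx': 320.8669, 'cy': 193.8199, 'origin': [0.3272, -0.0265, 1.3602], 'attitude': [[0.0038, 0.9783, -0.2071], [-1.0, 0.0028, -0.0054], [-0.0047, 0.2072, 0.9783]]}
bottle_a_mid [(0.74, [433.2, 240.6, 13.8, 11.6]), (0.65, [381.8, 237.9, 13.3, 11.3])]
crate []
rod_tab [(0.43, [259.5, 216.6, 10.1, 3.4])]
sleeve_mouth [(0.7, [198.6, 210.2, 127.4, 26.5])]
sample_pot [(0.51, [433.6, 237.5, 13.2, 13.7])]
reagent_bottle [(0.61, [384.0, 198.4, 17.2, 16.4]), (0.16, [255.5, 213.4, 17.0, 6.1])]
petri_dish [(0.92, [376.2, 139.1, 31.5, 30.6])]
```

```bash
python3 - <<'E'
import cv2,numpy as np
a=cv2.imread("pics/side0.png")[110:390,220:480]; b=cv2.imread("pics/top0.png")[120:300,180:500]
a=cv2.resize(a,None,fx=2.1,fy=2.1,interpolation=cv2.INTER_CUBIC); 
b=cv2.resize(b,None,fx=2.5,fy=2.5,interpolation=cv2.INTER_CUBIC)
cv2.imwrite("pics/s0c.png",a); cv2.imwrite("pics/t0c.png",b)
E
```

```text
(no output)
```

View pics/s0c.png

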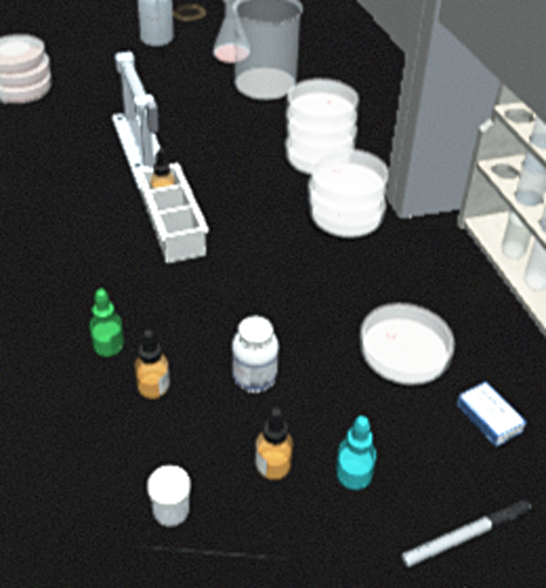

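View pics/t0c.png

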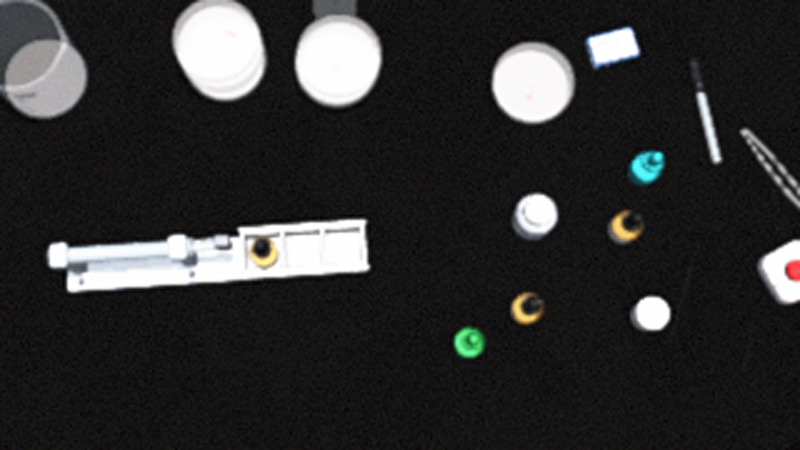

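The side view shows amber bottles (crop) at (152,370) and (275,450). Green and turquoise decoys stand beside them, with the pot at (170,495) and the capped bottle at (255,355). In the top view the amber bottles are at (528,307) and (627,225). The crate runs from (239,228) to (369,269), with empty cells on the right.

```bash
cat > h.py <<'E'
import numpy as np,cv2
from plant import *
def ray(d,u,v):
    r=np.array([(u-d["cx"])/d["fx"],-(v-d["cy"])/d["fy"],-1.]); return np.array(d["attitude"])@r
def onz(d,u,v,z):
    r=ray(d,u,v); o=np.array(d["origin"]); return o+r*(z-o[2])/r[2]
def proj(d,P):
    q=(np.atleast_2d(P)-d["origin"])@np.array(d["attitude"]); return np.c_[d["cx"]-d["fx"]*q[:,0]/q[:,2], d["cy"]+d["fy"]*q[:,1]/q[:,2]]
def amber(d,mn=15):
    h=cv2.cvtColor(d["frame"],cv2.COLOR_RGB2HSV); m=cv2.inRange(h,(8,110,70),(28,255,255))
    n,l,s,c=cv2.connectedComponentsWithStats(m); return [(s[i],c[i]) for i in range(1,n) if s[i][4]>=mn]
E
python3 - <<'E'
from h import *
D={}
for c in ("side","top"):
    d=D[c]=capture(c)
    for s,p in amber(d): print(c,s.tolist(),p.round(1),onz(d,*p,0.035 if c=="top" else .03).round(4))
d=D["top"]
for n,u,v,z in [("end1",366,220,.044),("end2",369,269,.044),("in1",239,228,.044),("in2",241,280,.044),("green",469,342,.03),("teatA",534,300,.08),("teatB",633,217,.08),("pot",652,313,.042),("cap",540,212,.075),("tab",222,241,.138),("mouth",237,242,.104),("slL",60,254,.104),("slR",185,247,.104)]:
    print(n,onz(d,180+u/2.5,120+v/2.5,z).round(4))
E
```

```text
side [508, 0, 21, 1, 21] [518.   0.] [2.9308 2.5188 0.03  ]
side [286, 23, 2, 12, 21] [286.4  28.3] [0.7837 2.0498 0.03  ]
side [508, 28, 15, 1, 15] [515.  28.] [2.2937 1.6386 0.03  ]
side [269, 96, 19, 9, 50] [278.1 101. ] [0.5639 0.7894 0.03  ]
side [239, 103, 29, 4, 56] [249.9 104.1] [0.4434 0.7855 0.03  ]
side [205, 105, 32, 3, 84] [222.2 106. ] [0.3283 0.7949 0.03  ]
side [292, 193, 11, 6, 46] [296.8 195.7] [0.5286 0.0959 0.03  ]
side [284, 279, 16, 21, 214] [290.9 289. ] [ 0.4604 -0.2337  0.03  ]
side [343, 316, 17, 23, 250] [351.1 327.2] [ 0.5602 -0.3538  0.03  ]
side [134, 395, 12, 5, 39] [140.  397.1] [ 0.1781 -0.4023  0.03  ]
top [342, 0, 33, 8, 193] [358.    2.8] [ 1.2433 -0.1374  0.035 ]
top [10, 188, 32, 140, 590] [ 26.5 258.4] [0.4146 0.8307 0.035 ]
top [425, 204, 12, 13, 73] [429.4 210.8] [ 0.5575 -0.3383  0.035 ]
top [281, 217, 9, 7, 16] [286.  221.1] [0.5259 0.0828 0.035 ]
top [385, 237, 12, 13, 78] [389.2 243.9] [ 0.4599 -0.2176  0.035 ]
end1 [ 0.5635 -0.0355  0.044 ]
end2 [ 0.5057 -0.0391  0.044 ]
in1 [0.5535 0.113  0.044 ]
in2 [0.4924 0.1092 0.044 ]
green [ 0.423 -0.155  0.03 ]
teatA [ 0.4665 -0.2238  0.08  ]
teatB [ 0.5614 -0.3391  0.08  ]
pot [ 0.4561 -0.365   0.042 ]
cap [ 0.5678 -0.2344  0.075 ]
tab [0.523  0.1211 0.138 ]
mouth [0.5274 0.1085 0.104 ]
slL [0.5133 0.3051 0.104 ]
slR [0.5216 0.1663 0.104 ]
```

```bash
python3 -m creep '87 25 -20 -3 0 0 -1; 87 65 -54 -6 0 0 -2.4; 87 110 -90 -9 0 0 -3.8; 87 155 -127 -12 0 0 -5.2; 87 200 -164 -16 0 0 -6.8; 87 245 -201 -20 0 0 -8.4; 87 285 -234 -24 0 0 -10; 87 315 -259 -26 0 0 -11.2; 87 327 -269 -27 0 0 -11.8; 87 327 -269 -27 0 0 -11.8' 8
python3 - <<'E'
from h import *
s=get_state(); print(s["time_s"],s["ee_pos"],np.round(s["tool_rot"],3).tolist(),np.round(s["joint_positions"],1))
d=capture("wrist"); cv2.imwrite("pics/w1.png",d["frame"][:,:,::-1]); print({k:np.round(d[k],4).tolist() for k in d if k!="frame"})
for s,p in amber(d,60): print(s.tolist(),p.round(1),onz(d,*p,.03).round(4))
E
```

```text
time_s: 2.15
ee_pos: [0.463, -0.2399, 0.2496]
tool_rot: [[-0.08, 0.997, 0.0], [0.997, 0.08, -0.001], [-0.001, 0.0, -1.0]]
contact_force: [-0.4, 0.2, -0.5]
gripper_width: 0.087
2.15 [ 0.46301427 -0.23991142  0.24963572] [[-0.08, 0.997, 0.0], [0.997, 0.08, -0.001], [-0.001, 0.0, -1.0]] [ 45.1  13.  -26.3 105.4   6.5  63.   21. ]
{'fx': 337.2595, 'fy': 337.2595, 'cx': 319.7825, 'cy': 201.5131, 'origin': [0.4576, -0.168, 0.4115], 'attitude': [[0.9968, -0.0773, -0.0206], [0.08, 0.9617, 0.2623], [-0.0005, -0.2631, 0.9648]]}
[321, 145, 17, 28, 93] [333.4 160. ] [ 0.4772 -0.2218  0.03  ]
[307, 146, 23, 30, 124] [313.1 162.1] [ 0.4544 -0.2261  0.03  ]
[115, 253, 34, 60, 976] [127.8 282.6] [ 0.234  -0.3962  0.03  ]
[380, 252, 24, 15, 196] [391.3 258.6] [ 0.5592 -0.3371  0.03  ]
[491, 253, 35, 60, 985] [511.8 282.7] [ 0.7144 -0.3576  0.03  ]
[291, 324, 349, 19, 5408] [475.5 334.4] [ 0.684  -0.4356  0.03  ]
```

View pics/w1.png

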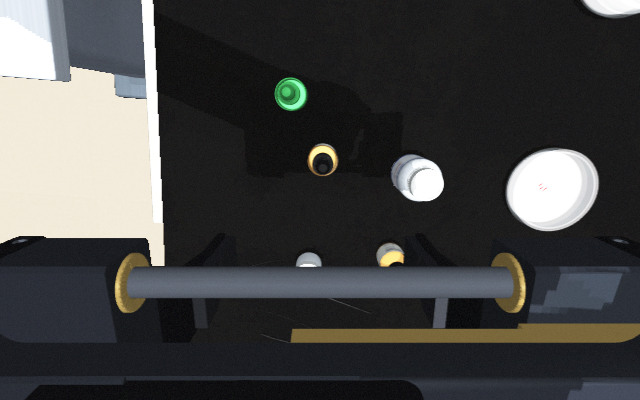

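The wrist view shows bottle A as a ring centred at about (322,160), teat tip at (322,167). Bottle B is partly hidden at (391,255), green is at (291,94) and the capped bottle at (425,184).

```bash
python3 - <<'E'
from h import *
d=capture("wrist")
print("body",onz(d,322.5,160.5,.045))
g=cv2.cvtColor(d["frame"],cv2.COLOR_RGB2GRAY); 
c=d["frame"][135:185,295:350]; cv2.imwrite("pics/w1c.png",cv2.resize(c[:,:,::-1],None,fx=10,fy=10,interpolation=cv2.INTER_CUBIC))
print("teat",onz(d,322,167,.082))
for x,y in [(.463,-.225),(.465,-.222)]:
  for z in (0,.054,.084): print(x,y,z,proj(d,[x,y,z]).round(1))
for n,s,k in (("side",(290.9,289),.027),("top",(389.2,243.9),.035)): pass
E
```

```text
body [ 0.46394646 -0.22256282  0.045     ]
teat [ 0.46328917 -0.2236173   0.082     ]
0.463 -0.225 0 [[321.3 157. ]]
0.463 -0.225 0.054 [[321.5 163.9]]
0.463 -0.225 0.084 [[321.6 168.7]]
0.465 -0.222 0 [[323.2 154.7]]
0.465 -0.222 0.054 [[323.6 161.3]]
0.465 -0.222 0.084 [[323.9 165.8]]
```

View pics/w1c.png

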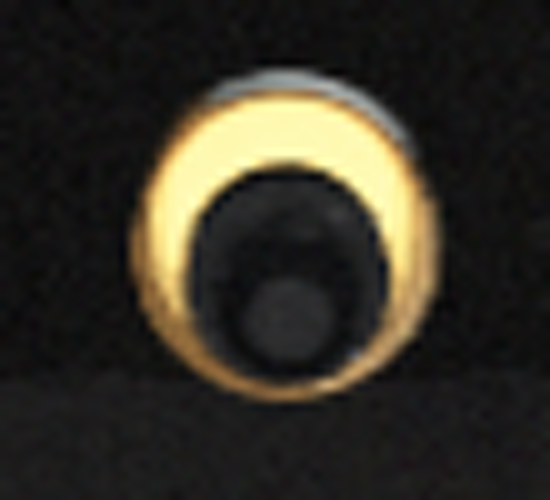

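```bash
python3 -m creep '50 8 1.5 20 0 0 0; 50 17 3 60 0 0 0; 50 17 3 105 0 0 0; 50 17 3 145 0 0 0; 50 17 3 172 0 0 0; 50 17 3 186 0 0 0; 50 17 3 192 0 0 0; 50 17 3 192 0 0 0; 0 17 3 192 0 0 0; 0 17 3 192 0 0 0' 10
python3 -m creep '0 0 0 0 0 0 0; 0 0 0 0 0 0 0; 0 0 0 0 0 0 0; 0 0 0 -10 0 0 0; 0 0 0 -35 0 0 0; 0 0 0 -65 0 0 0; 0 0 0 -85 0 0 0; 0 0 0 -92 0 0 0; 0 0 0 -92 0 0 0; 0 0 0 -92 0 0 0'
```

```text
time_s: 3.5
ee_pos: [0.4651, -0.2229, 0.0584]
tool_rot: [[-0.08, 0.997, 0.001], [0.997, 0.08, -0.001], [-0.001, 0.001, -1.0]]
contact_force: [-0.0, 0.5, -0.6]
gripper_width: 0.0374
time_s: 4.75
ee_pos: [0.4639, -0.2224, 0.1487]
tool_rot: [[-0.08, 0.997, -0.002], [0.997, 0.08, 0.001], [0.001, -0.001, -1.0]]
contact_force: [0.2, 0.0, -0.2]
gripper_width: 0.0167
```

```bash
python3 -m creep '0 5 8 -10 0 0 0; 0 20 25 -22 0 0 0; 0 45 48 -31 0 0 0; 0 75 66 -31 0 0 0; 0 105 78 -31 0 0 0; 0 126 82 -31 0 0 0; 0 134 82 -31 0 0 0; 0 136 82 -31 0 0 0; 0 136 82 -31 0 0 0; 0 136 82 -31 0 0 0'
python3 - <<'E'
from h import *
d=capture("wrist"); import pickle; pickle.dump(d,open("w2.pkl","wb")); cv2.imwrite("pics/w2.png",d["frame"][:,:,::-1])
R=lambda a:np.array([[np.cos(a),-np.sin(a),0],[np.sin(a),np.cos(a),0],[0,0,1]])
T=np.array([.529,.035,0]); a=np.radians(4.5)
for P in [(-.0255,-.0725,.044),(.0255,-.0725,.044),(.0255,.0725,.044),(0,0,.004),(0,-.047,.004)]: print(P,proj(d,T+R(a)@np.array(P)).round(1))
E
```

```text
time_s: 6.0
ee_pos: [0.5354, -0.0815, 0.1806]
tool_rot: [[-0.078, 0.997, -0.0], [0.997, 0.078, -0.0], [-0.0, -0.0, -1.0]]
contact_force: [-0.6, 0.1, -1.1]
gripper_width: 0.0168
(-0.0255, -0.0725, 0.044) [[293.5 142.6]]
(0.0255, -0.0725, 0.044) [[351.8 142.6]]
(0.0255, 0.0725, 0.044) [[356.5 -49.7]]
(0, 0, 0.004) [[322.5  60. ]]
(0, -0.047, 0.004) [[322.4 112.1]]
```

View pics/w2.png

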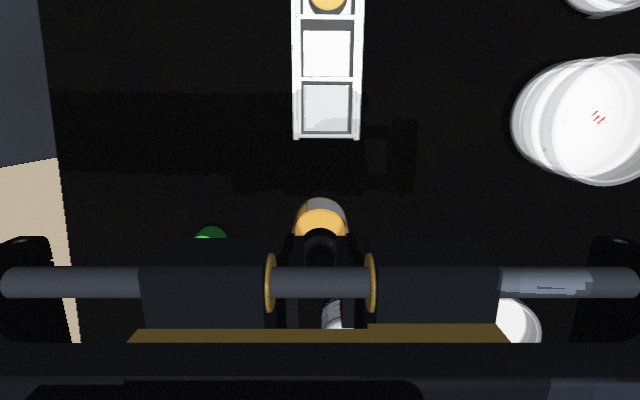

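```bash
python3 - <<'E'
import cv2
c=cv2.imread("pics/w2.png")[0:145,280:372]; cv2.imwrite("pics/w2c.png",cv2.resize(c,None,fx=4,fy=4,interpolation=cv2.INTER_CUBIC))
E
```

```text
(no output)
```

View pics/w2c.png

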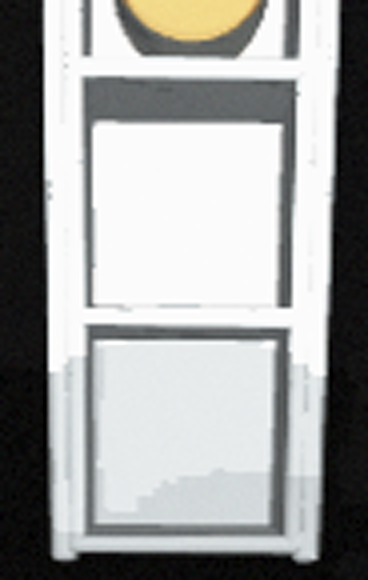

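Wrist view: the end cell's rim in the full image spans about (301-353, 81-134) and the middle cell's about (301-354, 19-77). I fit the crate pose to those rim and floor corners.

```bash
cat > fit.py <<'E'
from h import *
import pickle
from scipy.optimize import least_squares
d=pickle.load(open("w2.pkl","rb")); i=.0215
C=[(-i,i,.044,83,78),(i,i,.044,298,78),(-i,-i,.044,86,308),(i,-i,.044,293,308),(-i,-.0255,.044,87,325),(i,-.0255,.044,292,325),(-i,-.0685,.044,86,535),(i,-.0685,.044,289,535),
(-i,i,.004,92,122),(i,i,.004,285,122),(-i,-.0255,.004,94,340),(i,-.0255,.004,279,340),(-i,-.0685,.004,98,524),(i,-.0685,.004,272,524)]
C=np.array(C); px=C[:,3:]/4+[280,0]-.4
def W(p,P): c,s=np.cos(p[2]),np.sin(p[2]); return P@np.array([[c,s,0],[-s,c,0],[0,0,1]])+[p[0],p[1],p[3]]
f=lambda p:(proj(d,W(p,C[:,:3]))-px).ravel()
for fz in (0,1):
    r=least_squares((lambda q:f(np.r_[q,0])) if not fz else f,[.529,.035,.08]+[0]*fz,loss="soft_l1")
    p=np.r_[r.x,0][:4]; print(p,np.degrees(p[2]),f(p).reshape(-1,2).round(1).tolist())
    print(W(p,np.array([[0,0,0],[0,-.047,0],[0,.085,0]])))
E
python3 fit.py
```

```text
[0.53222734 0.03906034 0.07706134 0.        ] 4.4152896829033175 [[0.1, -0.2], [0.2, -0.2], [0.1, -0.6], [-0.0, -0.5], [-0.1, 0.3], [0.1, 0.3], [0.8, 0.1], [-0.5, 0.2], [0.3, 0.1], [-0.9, 0.2], [0.4, -0.1], [-0.6, 0.0], [-0.1, 0.1], [0.1, 0.2]]
[[ 0.53222734  0.03906034  0.        ]
 [ 0.53584564 -0.00780018  0.        ]
 [ 0.52568361  0.12380808  0.        ]]
[5.32226414e-01 3.90486283e-02 7.70475806e-02 1.25104474e-04] 4.414501188027907 [[0.1, -0.3], [0.2, -0.2], [0.1, -0.6], [-0.0, -0.5], [-0.1, 0.3], [0.1, 0.3], [0.8, 0.2], [-0.5, 0.2], [0.3, 0.1], [-0.9, 0.2], [0.4, -0.0], [-0.6, 0.0], [-0.1, 0.1], [0.1, 0.2]]
[[ 5.32226414e-01  3.90486283e-02  1.25104474e-04]
 [ 5.35844068e-01 -7.81193698e-03  1.25104474e-04]
 [ 5.25683847e-01  1.23796459e-01  1.25104474e-04]]
```

```bash
python3 -m creep '0 15 1 0 0 0 0; 0 45 3 0 0 0 0; 0 80 5 0 0 0 0; 0 108 6 0 0 0 0; 0 119 6 0 0 0 0; 0 120.5 6 0 0 0 0; 0 120.5 6 15 0 0 0; 0 120.5 6 40 0 0 0; 0 120.5 6 60 0 0 0; 0 120.5 6 66 0 0 0'
python3 -m creep '0 0 0 5 0 0 0; 0 0 0 15 0 0 0; 0 0 0 27 0 0 0; 0 0 0 38 0 0 0; 0 0 0 46 0 0 0; 0 0 0 50 0 0 0; 0 0 0 52 0 0 0; 0 0 0 52 0 0 0; 0 0 0 52 0 0 0; 0 0 0 52 0 0 0'
```

```text
time_s: 7.3
ee_pos: [0.5306, 0.0385, 0.1124]
tool_rot: [[-0.078, 0.997, -0.004], [0.997, 0.078, -0.001], [-0.0, -0.004, -1.0]]
contact_force: [-0.5, -0.5, 0.4]
gripper_width: 0.0164
time_s: 8.55
ee_pos: [0.5321, 0.0401, 0.0628]
tool_rot: [[-0.08, 0.997, 0.001], [0.997, 0.08, -0.0], [-0.0, 0.001, -1.0]]
contact_force: [-0.1, -0.0, -0.4]
gripper_width: 0.0167
```

```bash
python3 -m creep '50 0 0 0 0 0 0; 50 0 0 0 0 0 0; 50 0 0 0 0 0 0; 50 0 0 -8 0 0 0; 50 0 0 -30 0 0 0; 50 0 0 -65 0 0 0; 50 0 0 -110 0 0 0; 50 -20 0 -150 0 0 0; 50 -60 -1 -175 0 0 0; 50 -105 -2 -187 0 0 0'
python3 -m creep '50 -50 0 0 0 0 0; 50 -100 0 0 0 0 0; 50 -150 -1 0 0 0 0; 50 -200 -2 0 0 0 0; 50 -245 -2 0 0 0 0; 50 -278 -2 0 0 0 0; 50 -292 -2 0 0 0 0; 50 -296 -2 0 0 0 0; 50 -296 -2 0 0 0 0; 50 -296 -2 0 0 0 0'
python3 - <<'E'
from h import *
d=capture("wrist"); 
for x,y in [(.562,-.342)]: print(proj(d,[[x,y,.05],[x,y,.084]]).round(1))
for s,p in amber(d,60): print(s.tolist(),p.round(1))
u,v=proj(d,[.562,-.342,.06])[0].astype(int); print(u-28,v-25)
c=d["frame"][v-25:v+25,u-28:u+28]; cv2.imwrite("pics/w3c.png",cv2.resize(c[:,:,::-1],None,fx=10,fy=10,interpolation=cv2.INTER_CUBIC))
import pickle; pickle.dump(d,open("w3.pkl","wb"))
t=capture("top")["frame"][190:250,240:340]; cv2.imwrite("pics/t3c.png",cv2.resize(t[:,:,::-1],None,fx=6,fy=6,interpolation=cv2.INTER_CUBIC))
E
```

```text
time_s: 9.8
ee_pos: [0.539, -0.065, 0.2522]
tool_rot: [[-0.082, 0.997, 0.004], [0.997, 0.082, -0.001], [-0.001, 0.004, -1.0]]
contact_force: [-0.0, 0.2, 0.0]
gripper_width: 0.05
time_s: 11.05
ee_pos: [0.5603, -0.3582, 0.2499]
tool_rot: [[-0.082, 0.997, 0.0], [0.997, 0.082, 0.0], [0.0, 0.0, -1.0]]
contact_force: [0.1, 0.3, 0.5]
gripper_width: 0.0499
[[322.4 163.6]
 [322.6 169. ]]
[308, 147, 30, 31, 215] [322.7 162.7]
[193, 253, 23, 60, 665] [201.8 282.6]
[425, 253, 22, 60, 680] [437.9 282.9]
[204, 324, 384, 19, 5896] [406.4 334.5]
294 140
```

View pics/w3c.png

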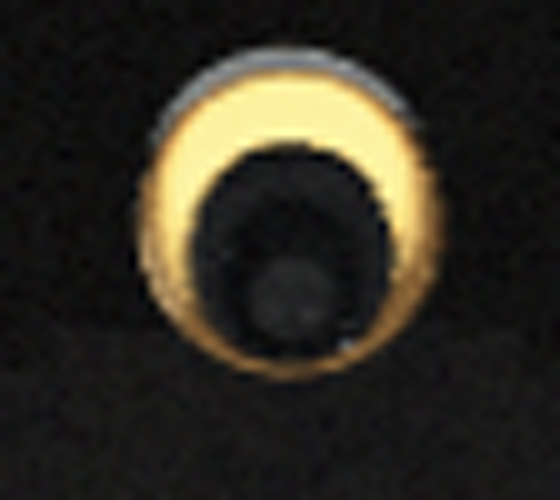

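View pics/t3c.png

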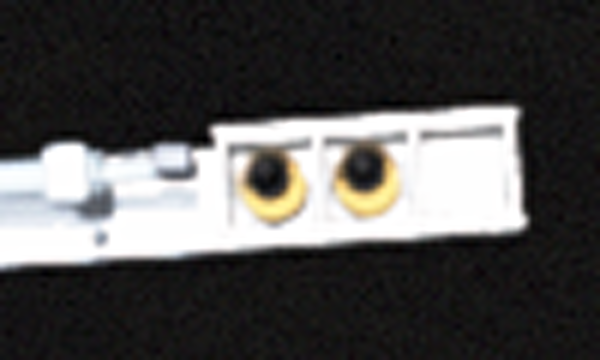

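The top crop shows A upright in the middle cell at (365,180). In the wrist crop B's tip is at full-image (323,169.5), 0.5 px from the prediction.

```bash
python3 -m creep '50 8 1.5 20 0 0 0; 50 15.5 3.5 60 0 0 0; 50 15.5 3.5 105 0 0 0; 50 15.5 3.5 145 0 0 0; 50 15.5 3.5 172 0 0 0; 50 15.5 3.5 186 0 0 0; 50 15.5 3.5 192 0 0 0; 50 15.5 3.5 192 0 0 0; 0 15.5 3.5 192 0 0 0; 0 15.5 3.5 192 0 0 0' 10
python3 -m creep '0 0 0 0 0 0 0; 0 0 0 0 0 0 0; 0 0 0 0 0 0 0; 0 0 0 -10 0 0 0; 0 0 0 -35 0 0 0; 0 0 0 -70 0 0 0; 0 0 0 -105 0 0 0; 0 0 0 -120 0 0 0; 0 0 0 -122 0 0 0; 0 0 0 -122 0 0 0'
```

```text
time_s: 12.4
ee_pos: [0.5626, -0.3445, 0.0585]
tool_rot: [[-0.08, 0.997, 0.001], [0.997, 0.08, -0.001], [-0.001, 0.001, -1.0]]
contact_force: [0.2, 0.6, 0.1]
gripper_width: 0.0374
time_s: 13.65
ee_pos: [0.5613, -0.344, 0.1782]
tool_rot: [[-0.08, 0.997, -0.002], [0.997, 0.08, 0.001], [0.001, -0.002, -1.0]]
contact_force: [0.1, -0.7, -0.9]
gripper_width: 0.0168
```

```bash
python3 -m creep '0 20 0 0 0 0 0; 0 60 0 0 0 0 0; 0 105 0 0 0 0 0; 0 150 0 0 0 0 0; 0 195 0 0 0 0 0; 0 240 1 0 0 0 0; 0 285 1 0 0 0 0; 0 320 1 0 0 0 0; 0 335 1 0 0 0 0; 0 336 1 0 0 0 0'
python3 -m creep '0 0 0 0 0 0 0; 0 0 0 10 0 0 0; 0 0 0 35 0 0 0; 0 0 0 60 0 0 0; 0 0 0 70 0 0 0; 0 0 0 70 0 0 0; 0 0 0 70 0 0 0; 0 0 0 70 0 0 0; 0 0 0 70 0 0 0; 0 0 0 70 0 0 0'
python3 - <<'E'
from h import *
t=capture("top"); s=get_state(); print(s["ee_pos"],s["contact_force"],s["gripper_width"])
E
```

```text
time_s: 14.9
ee_pos: [0.5358, -0.0084, 0.1792]
tool_rot: [[-0.082, 0.997, -0.001], [0.997, 0.082, -0.0], [-0.0, -0.001, -1.0]]
contact_force: [0.3, -0.9, -0.7]
gripper_width: 0.0166
time_s: 16.15
ee_pos: [0.5365, -0.0092, 0.1099]
tool_rot: [[-0.08, 0.997, 0.001], [0.997, 0.08, -0.0], [-0.0, 0.001, -1.0]]
contact_force: [0.3, -1.1, -0.5]
gripper_width: 0.0165
[ 0.53641151 -0.00921587  0.10977628] [-0.38035166  0.06601308 -1.07555317] 0.01667112721294117
```

Position is good (0.5364, -0.0092), so I lower, release and lift.

```bash
python3 -m creep '0 0 0 5 0 0 0; 0 0 0 15 0 0 0; 0 0 0 27 0 0 0; 0 0 0 37 0 0 0; 0 0 0 43 0 0 0; 0 0 0 46 0 0 0; 0 0 0 47.5 0 0 0; 0 0 0 47.5 0 0 0; 0 0 0 47.5 0 0 0; 50 0 0 47.5 0 0 0'
python3 -m creep '50 0 0 0 0 0 0; 50 0 0 0 0 0 0; 50 0 0 0 0 0 0; 50 0 0 -5 0 0 0; 50 0 0 -25 0 0 0; 50 0 0 -60 0 0 0; 50 0 0 -100 0 0 0; 50 0 0 -125 0 0 0; 50 0 0 -130 0 0 0; 50 0 0 -130 0 0 0'
python3 - <<'E'
from h import *
d=capture("wrist"); cv2.imwrite("pics/w4.png",d["frame"][:,:,::-1])
p=(.53222734,.03906034); a=.07706
def W(P): c,s=np.cos(a),np.sin(a); P=np.array(P); return [p[0]+c*P[0]-s*P[1],p[1]+s*P[0]+c*P[1],P[2]]
print("tab top corners",[proj(d,W((x,y,.138)))[0].round(1).tolist() for x in(-.006,.006) for y in (.076,.094)], "tab",W((0,.085,.12)))
s=get_state(); print(s["ee_pos"])
for t in ("side","top"):
    e=capture(t); print(t,[proj(e,W((0,y,.03)))[0].round(1).tolist() for y in (.047,0,-.047)])
    if t=="side": c=e["frame"][130:245,255:345]; cv2.imwrite("pics/s4c.png",cv2.resize(c[:,:,::-1],None,fx=5,fy=5,interpolation=cv2.INTER_CUBIC))
E
```

```text
time_s: 17.45
ee_pos: [0.5365, -0.0092, 0.0623]
tool_rot: [[-0.08, 0.997, 0.001], [0.997, 0.08, -0.0], [-0.0, 0.001, -1.0]]
contact_force: [-0.2, -0.1, 0.2]
gripper_width: 0.0208
time_s: 18.7
ee_pos: [0.5359, -0.0093, 0.1916]
tool_rot: [[-0.079, 0.997, -0.001], [0.997, 0.079, -0.0], [-0.0, -0.001, -1.0]]
contact_force: [0.1, -0.2, 0.9]
gripper_width: 0.0501
tab top corners [[309.6, 15.1], [309.5, -20.5], [330.5, 15.2], [330.8, -20.4]] tab [np.float64(0.5256837207570524), np.float64(0.12380808951114235), np.float64(0.12)]
[ 0.53557095 -0.00934242  0.19103679]
side [[297.4, 197.7], [301.5, 207.5], [306.0, 218.0]]
top [[285.1, 220.4], [301.0, 219.2], [316.9, 218.0]]
```

View pics/w4.png

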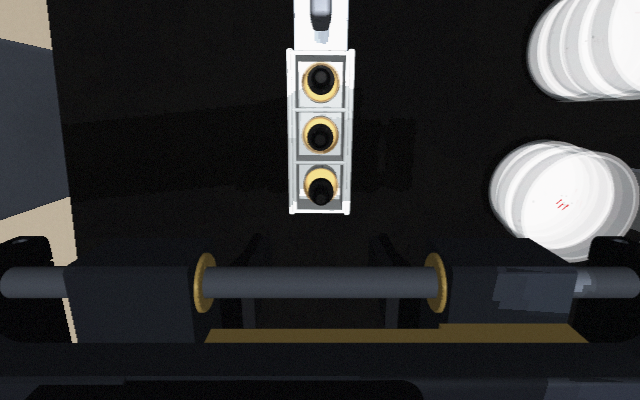

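The wrist view shows bottles in all three cells, at (320,82), (320,133) and (320,185), with the tab ahead at about (320,15). Next I grip the tab.

```bash
python3 -m creep '50 20 0 0 0 0 0; 50 60 0 0 0 0 0; 50 100 0 0 0 0 0; 50 125 0.5 0 0 0 0; 50 133 0.5 0 0 0 0; 50 133.5 0.5 10 0 0 0; 50 133.5 0.5 35 0 0 0; 50 133.5 0.5 65 0 0 0; 50 133.5 0.5 84 0 0 0; 50 133.5 0.5 89 0 0 0' 40
python3 -m creep '50 0 0 0 0 0 0; 50 0 0 0 0 0 0; 0 0 0 0 0 0 0; 0 0 0 0 0 0 0; 0 0 0 0 0 0 0; 0 0 0 0 0 0 0; 0 0 0 0 0 0 0; 0 0 0 0 0 0 0; 0 0 0 0 0 0 0; 0 0 0 0 0 0 0' 40
```

```text
time_s: 20.1
ee_pos: [0.5255, 0.1227, 0.1015]
tool_rot: [[-0.078, 0.997, -0.003], [0.997, 0.078, -0.001], [-0.001, -0.003, -1.0]]
contact_force: [0.4, 0.3, -0.5]
gripper_width: 0.0503
time_s: 21.35
ee_pos: [0.5258, 0.1239, 0.103]
tool_rot: [[-0.079, 0.997, -0.001], [0.997, 0.079, -0.0], [-0.0, -0.001, -1.0]]
contact_force: [-2.3, -0.9, 2.5]
gripper_width: 0.0116
```

```bash
python3 -m creep '0 -2 0 0 0 0 0; 0 -6 0 0 0 0 0; 0 -12 0 0 0 0 0; 0 -20 0 0 0 0 0; 0 -28 0 0 0 0 0; 0 -36 0 0 0 0 0; 0 -44 0 0 0 0 0; 0 -52 0 0 0 0 0; 0 -58 0 0 0 0 0; 0 -60 0 0 0 0 0'
python3 -m creep '0 -4 0 0 0 0 0; 0 -12 0 0 0 0 0; 0 -20 0 0 0 0 0; 0 -28 0 0 0 0 0; 0 -36 0 0 0 0 0; 0 -44 0 0 0 0 0; 0 -52 0 0 0 0 0; 0 -58 0 0 0 0 0; 0 -60 0 0 0 0 0; 0 -60 0 0 0 0 0'
python3 - <<'E'
from h import *
p=(.53222734,.03906034); a=.07706
def W(P): c,s=np.cos(a),np.sin(a); P=np.array(P); return [p[0]+c*P[0]-s*P[1],p[1]+s*P[0]+c*P[1],P[2]]
s=get_state(); print(s["ee_pos"],s["contact_force"],s["gripper_width"],"expect",W((0,-.035,.1)))
o=[]
for t,z in (("wrist",.113),("top",.109),("side",.109)):
    e=capture(t); q=proj(e,[W((0,.120,z)),W((0,-.047,.08))]).round(1); print(t,q.tolist())
    u,v=q[0].astype(int); v=max(v,60); u0,v0=max(u-60,0),max(v-50,0); print(u0,v0); c=e["frame"][v0:v0+110,u0:u0+130]; o.append(cv2.resize(c[:,:,::-1],(520,440),interpolation=cv2.INTER_CUBIC))
    cv2.imwrite(f"pics/{t}5.png",e["frame"][:,:,::-1])
cv2.imwrite("pics/m5.png",cv2.resize(np.hstack(o[1:]),(800,338)))
E
```

```text
time_s: 22.6
ee_pos: [0.53, 0.0645, 0.103]
tool_rot: [[-0.08, 0.997, -0.002], [0.997, 0.08, 0.001], [0.001, -0.002, -1.0]]
contact_force: [-4.9, 4.7, 4.4]
gripper_width: 0.0114
time_s: 23.85
ee_pos: [0.5342, 0.0063, 0.103]
tool_rot: [[-0.08, 0.997, -0.003], [0.997, 0.08, 0.002], [0.003, -0.002, -1.0]]
contact_force: [-7.3, 7.1, 4.2]
gripper_width: 0.0116
[0.53419233 0.00626084 0.10299879] [-7.26525533  7.1027312   4.18636653] 0.011621102599808308 expect [np.float64(0.5349217714529785), np.float64(0.004164207848353148), np.float64(0.1)]
wrist [[322.0, -115.1], [320.2, 259.6]]
262 10
top [[256.5, 218.0], [316.7, 215.3]]
196 168
side [[289.7, 161.0], [305.2, 203.1]]
229 111
```

View pics/m5.png

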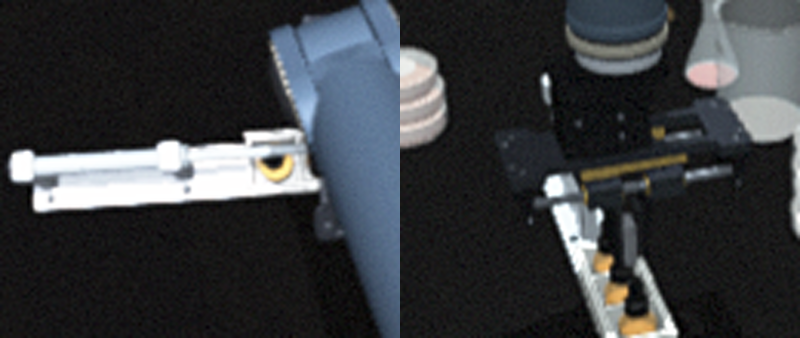

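```bash
python3 -m creep '0 -1 0 0 0 0 0; 0 -2 0 0 0 0 0; 0 -2 0 0 0 0 0; 0 -2 0 0 0 0 0; 0 -2 0 0 0 0 0; 0 -2 0 0 0 0 0; 0 -2 0 0 0 0 0; 0 -2 0 0 0 0 0; 0 -2 0 0 0 0 0; 0 -2 0 0 0 0 0'
python3 - <<'E'
from h import *
f=[capture("top")["frame"].astype(float) for _ in range(6)]; m=np.mean(f,0).astype(np.uint8)
c=m[195:240,225:310]; cv2.imwrite("pics/t6.png",cv2.resize(c[:,:,::-1],None,fx=9,fy=9,interpolation=cv2.INTER_CUBIC))
e=capture("side")["frame"][185:235,280:330]
cv2.imwrite("pics/s6.png",cv2.resize(e[:,:,::-1],None,fx=10,fy=10,interpolation=cv2.INTER_CUBIC))
s=get_state();print(s["ee_pos"],s["contact_force"])
E
```

```text
time_s: 25.25
ee_pos: [0.5343, 0.0046, 0.103]
tool_rot: [[-0.081, 0.997, -0.003], [0.997, 0.081, 0.003], [0.003, -0.002, -1.0]]
contact_force: [-7.3, 7.4, 5.7]
gripper_width: 0.0113
[0.53431654 0.00460835 0.10299934] [-5.57287957  7.98294621  4.9339327 ]
```

View pics/t6.png

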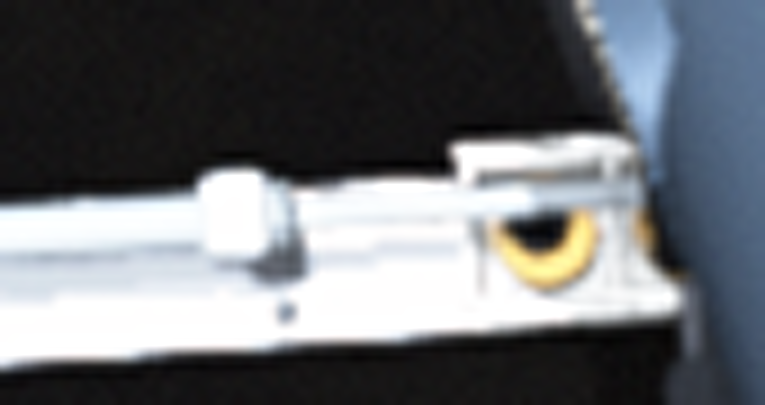

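View pics/s6.png

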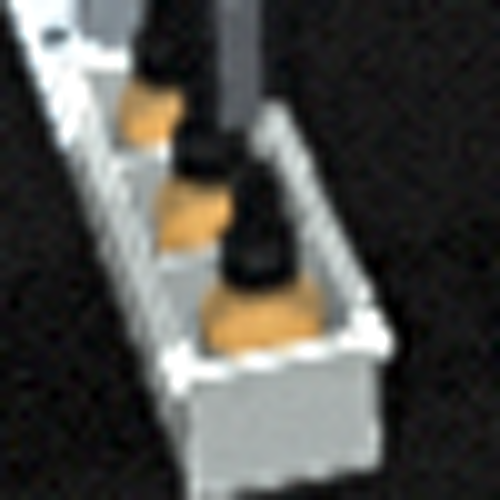

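The top view shows the dark ring's edge just outside the sleeve mouth at about (287,205). The side view shows all three bottles upright and clear of the fingers. Spring force is about 8 N, as expected at the mark.

```bash
python3 -c "
from plant import *
print(sign_off())"
```

```text
the job is handed in; nothing more can be done
None
```

I put the two amber bottles into the empty cells (A in the middle, B in the end cell), let go of them, then pulled the rod out and handed in while still holding it. The job took about 25 s of the 64 s allowed.

- **Bottles:** the last side picture shows all three bottles in the crate upright, with the fingers clear of them.
- **Rod:** the tool moved about 119 mm from where it gripped the tab, against a target of 120 mm. The force along the rod read 7.4–8.0 N, against about 8 N expected at the mark.
- **Ring mark:** the top picture shows a dark edge at the sleeve mouth, but it is only about one pixel wide. It agrees with the distance and force but does not prove the position on its own. The side camera's view of the mouth was blocked by the gripper.
- **Sideways force:** while gripping the tab I also saw about 5–7 N sideways and about 5 N vertically on the tool. I left these uncorrected, as they are well under the limits.
- **Not checked:** I did not re-measure the pot, capped bottle or dish at the end. No contact with them showed in the force readings.

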